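# File the half-sole pattern in the empty slot block

### The job

Take the half-sole pattern (the taller of the two round-topped plywood patterns leaning on the sloping stand), turn it upright and edge-on to the slot of the empty wooden slot block, and let it stand in that slot with its straight foot fully down on the slot's floor and its round end up. The small heel pattern stays leaning on the stand; let go when the half-sole pattern is home.

Things in the scene. Friction and masses are not known exactly. Their poses are not given: they have to be found in the camera images.
- half_sole: Half-sole pattern: plywood plate 12 mm thick, 84 mm wide, 130 mm high, about 80 g; straight foot, half-round top of radius 42 mm. Origin: centre of the foot's underside; x normal to the plate, y along its width, z from foot to round top. It starts leaning 25 degrees from upright, top towards the robot and its left, in the stand's tray, left or right of the heel pattern.
- empty_block: Empty slot block: fixed dark wood, 80 (x) by 120 (y) by 53 mm high. In its top one slot 24 mm wide (x), 100 mm long (y), 45 mm deep (floor 8 mm above the underside), mouth chamfered 4 mm. Origin: centre of the underside, z up. A like block (fixed), whose slot already holds a like pattern (top 138 mm above the table), stands 150 to 350 mm away.
- heel_pattern: Heel pattern, to be left alone: plywood plate 12 mm thick, 64 mm wide, 70 mm high, half-round top of radius 32 mm, leaning in the same tray, its centre 120 mm beside the half-sole pattern's. Origin and axes as for the half-sole pattern.
- stand: Leaning stand: fixed wooden base 130 (x) by 250 (y) by 12 mm with an open V tray along y, tilted 25 degrees, top towards -x. The patterns' feet rest on its floor, 30 mm above the table; its back (10 mm thick) supports the lowest 50 mm of their rear (-x) faces, above that both faces are free. Origin: centre of the underside below the feet.
Mind the look-alikes: they are no part of the job. What is shaped like the empty_block but green or yellow is not meant.

How it is judged (in metres and radians):
At the end, for the whole second after the job is handed in: The half-sole pattern rests in the empty block's slot, round end up, within 0.4 rad of upright, its foot's centre under 16 mm above the block's underside and within 12 mm (block x) and 14 mm (y) of its centre; the heel pattern within 40 mm of its start (z of half_sole in the frame of empty_block below 0.016 m and x of half_sole in the frame of empty_block between -0.012 and 0.012 m and y of half_sole in the frame of empty_block between -0.014 and 0.014 m and angle between half_sole's own z axis and vertical below 0.4 rad and linear speed of half_sole below 0.03 m/s and distance of heel_pattern from where it was at the start of the episode below 0.04 m); the robot touches nothing.
It fails at once if the heel pattern is displaced by more than 40 mm (distance of heel_pattern from where it was at the start of the episode above 0.04 m).
It also fails if it takes over 40 s, if anything falls off the work surface, if the arm or the gripper's body presses on something with over 40 N, if the wrist force passes 120 N, or if a joint passes its speed limit or range.

### The arm

A 6-joint arm with a two-finger parallel gripper is mounted at the origin on the work surface. World frame = base frame: x ahead of the robot, y to its left, z up, the work surface at z = 0. Lengths are in m, angles in degrees, forces in N, time in s.
With the tool pointing down it reaches from about 0.35 to 0.85 m from the base axis. Payload 8.1 kg.
Tool frame: the origin (TCP) lies at the very end of the fingers, on their centre line; the grasp point (between the pads) lies behind it (ctrl.grip_point_offset is the z of the grasp point in the tool frame, in m); z points along the fingers, y is the line along which they close (so a half turn about z gives the same grasp; the last joint's range is limited). The gripper opens to 85 mm and grips with 20 to 120 N. Pads are 22 mm wide; open, the fingers measure 114 mm over their backs; the gripper's body (76 mm by 85 mm) begins 54 mm behind the grasp point. The pads swing forward as they close: fully open they stand 13 mm farther back than shut.
Start: joints at [-71.757, 7.471, 85.268, -0, 87.261, -4.893], TCP at [0.236, -0.552, 0.231] pointing down, gripper open.
Joint ranges: [-169.43, 169.43], [-51.17, 129.36], [1.28, 143.12], [-76.62, 256.62], [0, 156.53], [-152.29, 152.29]. Speed limits (degrees/s): [136.94, 136.94, 159.86, 180, 180, 180].

### API

Orientations are given as [roll, pitch, yaw] about the fixed x, y, z axes, in that order (R = Rz(yaw) Ry(pitch) Rx(roll)).
In Python, from plant import ctrl gives the robot as it stands.
- The arm moves only by the tool apply_moves, never from a script. Its argument "steps" is one flat list of numbers, 7 for each row, row after row: the turn, a rotation vector about the tool's x, y, z in units of 8 degrees (1.0 is 8 degrees), then the shift along the tool's x, y, z in mm, then the finger opening in mm, from 0 to 85.4. In form: [ax, ay, az, x, y, z, jaw, ax, ay, az, x, y, z, jaw, ...]. A call has 1 to 5 rows; each row is the pose to reach, as a shift and turn from the pose commanded when the call began, along the tool's axes at that moment; what a row does not reach only later rows make up. A row lasts 1/8 s, in which the tool goes at most 62.5 mm and 10.7 degrees, less where a joint would pass 70% of its speed; a pose out of reach is approached as far as the arm can. A call with a gripper value outside its range is refused whole. The fingers move at their own pace and stop on an object; "grip_force" is the grip in N (left out, the last holds). Time passes only in rows, so rows that repeat a pose let the fingers close. It gives the time, the measured TCP pose, the force, the opening and the grip force at its end, in the units of the state.
- ctrl.sense(): the state, without advancing time (a new reading comes with each control period).
- ctrl.snapshot(name): name is "side" or "top" or "wrist"; returns a dict with "frame" (400x640x3 uint8, red, green, blue), "fx", "fy", "cx", "cy" (pixels), "k1" (the pictures are not rectified: a ray, as slopes to the right and down, at radius r is drawn at 1 + k1 r^2 times it, then the intrinsics apply), "view" (4x4, takes a point from world to camera coordinates); the wrist camera has in their place "hand_eye" (4x4, takes a point from camera to tool coordinates, whose origin is the TCP and whose axes are the flange's). Camera axes: x right, y up, looking along -z (the intrinsics and any distortion apply to the point x, -y, -z); pixel columns grow to the right and rows downward; lengths in m; the calibration is good to about 2 mm. A picture is of the moment at which its call begins: read the wrist's pose just before it. There is no depth.
- ctrl.hand_in(): hands the job in; it is judged then, once.
The state is a dict: "time": time; "q": joint angles; "qd": joint speeds; "tau": joint torques, N m; "tool_pos": TCP position; "tcp_rot": TCP orientation; "ft_force": force on the tool from outside, world axes, zero at the start; "wrist_torque": the same for the moment, N m; "finger_gap": opening from 0.0 (shut) to 1.0 (fully open); "finger_force": force on a finger pad.
Only numpy, scipy, OpenCV 4.12 (cv2) and the standard library are available. Lean on these libraries where they do the work, as an engineer would, in place of code of your own. Each camera call takes 0.05 s, during which the arm holds its last target. There are 200 camera calls.

## Working session

There is one attempt and no reset: what is moved stays moved. The work goes in short steps, Python scripts to look and compute and a tool call to move; the robot and the scene stay as the last step left them, time stands still between calls to the robot, and variables do not carry over. Pictures are saved under pics/ and viewed, at most 10 in all, crops included, and the job is handed in when it is done.

Besides the shell and the picture viewer there is one more tool, called as name(argument=value, ...) on one line, values as JSON. apply_moves: Moves the arm, as the interface text tells. Its arguments: {"type":"object","properties":{"steps":{"type":"array","items":{"type":"number"}},"grip_force":{"type":"number"}},"required":["steps"]}

```bash
mkdir -p pics; cat > h.py <<'E'
import numpy as np, cv2
from plant import ctrl
from scipy.spatial.transform import Rotation as R
def snap(n,f=None):
    s=ctrl.sense(); d=ctrl.snapshot(n); d['s']=s
    if n=='wrist':
        T=np.eye(4);T[:3,:3]=R.from_euler('xyz',s['tcp_rot'],degrees=True).as_matrix();T[:3,3]=s['tool_pos']
        d['c2w']=T@np.array(d['hand_eye'])
    else: d['c2w']=np.linalg.inv(np.array(d['view']))
    if f: cv2.imwrite('pics/'+f,d['frame'][:,:,::-1])
    return d
def ray(d,u,v):
    K=np.array([[d['fx'],0,d['cx']],[0,d['fy'],d['cy']],[0,0,1.]])
    p=cv2.undistortPoints(np.array([[[u,v]]],float),K,np.array([d['k1'],0,0,0,0.]))[0,0]
    return d['c2w'][:3,3], d['c2w'][:3,:3]@np.array([p[0],-p[1],-1])
def onz(d,u,v,z):
    o,r=ray(d,u,v); return o+r*(z-o[2])/r[2]
def proj(d,P):
    c=np.linalg.inv(d['c2w'])@np.append(P,1); x=np.array([c[0],-c[1]])/-c[2]
    x=x*(1+d['k1']*(x@x)); return np.array([d['fx']*x[0]+d['cx'],d['fy']*x[1]+d['cy']])
def tri(d1,p1,d2,p2):
    o,r=ray(d1,*p1);q,s=ray(d2,*p2)
    t=np.linalg.lstsq(np.c_[r,-s],q-o,rcond=None)[0]
    a=o+t[0]*r;b=q+t[1]*s
    return (a+b)/2,np.linalg.norm(a-b)
E
python3 - <<'E'
from h import *
a=snap('top','top0.png');b=snap('side','side0.png')
for d in(a,b): print(d['c2w'].round(3),d['fx'],d['k1'])
print(ctrl.sense(), ctrl.grip_point_offset)
E
```

```text
[[-0.002  0.995 -0.098  0.367]
 [-1.    -0.003 -0.01  -0.017]
 [-0.01   0.098  0.995  0.978]
 [ 0.     0.     0.     1.   ]] 458.3260105115042 -0.0005170367861920054
[[ 0.984  0.115 -0.137  0.354]
 [-0.178  0.544 -0.82  -0.703]
 [-0.02   0.831  0.556  0.516]
 [ 0.     0.     0.     1.   ]] 402.4590763141128 -0.06504776887923688
{'time': 0.1, 'q': array([-7.17564030e+01,  7.51104110e+00,  8.53253025e+01,  8.86252607e-04,
        8.72603877e+01, -4.89372475e+00]), 'qd': array([ 0.06335835, -0.12326695, -0.09265731, -0.0002962 , -0.01952049,
       -0.03973851]), 'tau': array([ 2.08136320e-03, -5.70951784e+01, -5.01943839e+01, -1.79194844e-04,
        8.17164924e-03, -6.21701338e-05]), 'tool_pos': array([ 0.23562288, -0.55125132,  0.23032492]), 'tcp_rot': array([-1.79903697e+02, -9.13386539e-03,  2.31372709e+01]), 'ft_force': array([0.44750667, 0.90694804, 0.63065471]), 'wrist_torque': array([-0.0332366 , -0.03798477,  0.00535406]), 'finger_force': 0.0, 'finger_gap': 0.9989081299554207} -0.0187
```

View pics/top0.png

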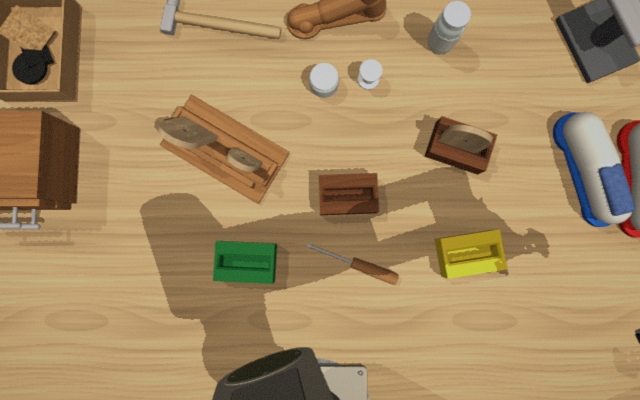

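View pics/side0.png

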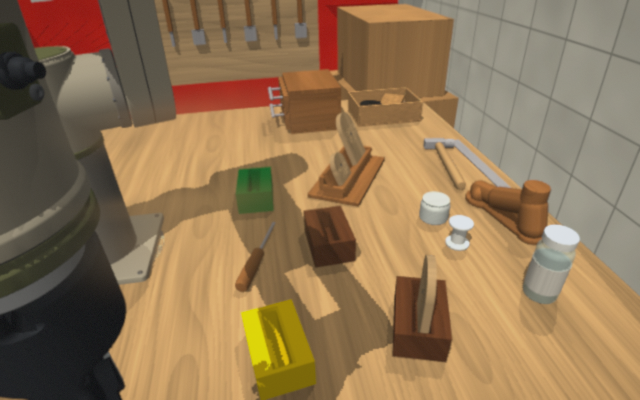

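The top view shows the half-sole at about (185,132), the heel at (243,160), the stand around them, and the empty dark block at (348,194). The side view shows the half-sole at (350,140) and the empty block at (330,235). I'll zoom in next.

```bash
python3 - <<'E'
import cv2,numpy as np
a=cv2.imread('pics/top0.png');b=cv2.imread('pics/side0.png')
c=cv2.resize(a[85:225,145:385],None,fx=3.3,fy=3.3,interpolation=3)
cv2.imwrite('pics/c1.png',c)
c=cv2.resize(b[100:280,290:400],None,fx=3.3,fy=3.3,interpolation=3)
cv2.imwrite('pics/c2.png',c)
E
```

```text
(no output)
```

View pics/c1.png

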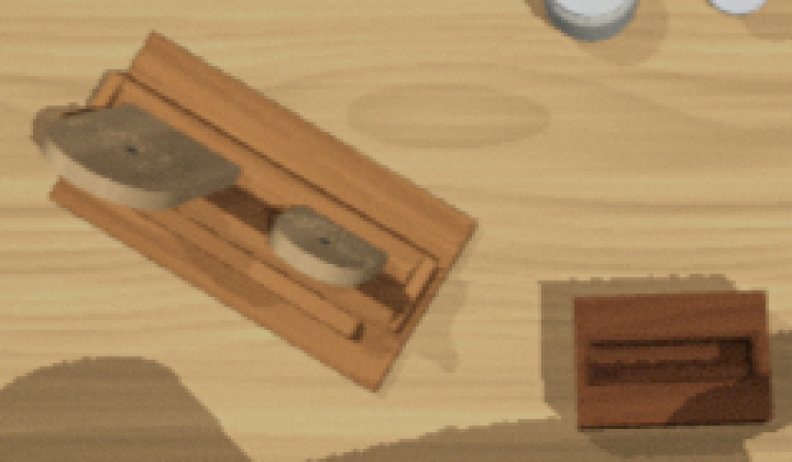

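View pics/c2.png

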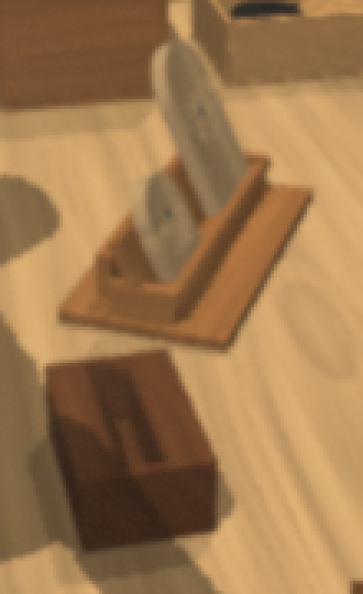

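Crop c1 shows the stand base corners at (155,32), (477,222), (377,390) and (52,190). The block's top corners are at (574,297), (767,291), (772,426) and (580,428). The face dots are at (131,150) on the half-sole and (325,240) on the heel in c1, and at (203,113) and (168,213) in c2.

```bash
python3 - <<'E'
from h import *
a=snap('top');b=snap('side')
A=lambda p:(np.array(p)+.5)/3.3-.5+[145,85]
B=lambda p:(np.array(p)+.5)/3.3-.5+[290,100]
S=np.array([onz(a,*A(p),.012) for p in [(155,32),(477,222),(377,390),(52,190)]])
print(S.round(4),np.linalg.norm(S-np.roll(S,-1,0),axis=1))
T=np.array([onz(a,*A(p),.053) for p in [(574,297),(767,291),(772,426),(580,428)]])
print('blk',T.round(4),T.mean(0),np.linalg.norm(T-np.roll(T,-1,0),axis=1))
e=T[0]-T[1]+T[3]-T[2];print('blk yaw',np.degrees(np.arctan2(-e[0],e[1])))
# side block top corners c2
U=np.array([onz(b,*B(p),.053) for p in [(46,366),(168,350),(218,458),(72,483)]]);print('blk side',U.round(4),U.mean(0))
e=S[0]-S[1]+S[3]-S[2];yaw=np.arctan2(-e[0],e[1]);print('stand yaw',np.degrees(yaw))
h,eh=tri(a,A((131,150)),b,B((203,113)));k,ek=tri(a,A((325,240)),b,B((168,213)))
print('dots',h,eh,k,ek)
Rs=R.from_euler('z',yaw)*R.from_euler('y',-25,degrees=True)
c=S.mean(0)
for n,p in(('h',h),('k',k)): print(n,R.from_euler('z',yaw).inv().apply(p-c),Rs.inv().apply(p-c+[0,0,.012-.03]))
# tops: outline extremes
t,et=tri(a,A((40,120)),b,B((170,35)));print('top?',t,et)
E
```

```text
[[0.6814 0.2625 0.012 ]
 [0.5538 0.0502 0.012 ]
 [0.4448 0.114  0.012 ]
 [0.5761 0.3273 0.012 ]] [0.24778305 0.12630453 0.25047528 0.12361082]
blk [[ 0.4987 -0.0127  0.053 ]
 [ 0.502  -0.1317  0.053 ]
 [ 0.4187 -0.1335  0.053 ]
 [ 0.4178 -0.0162  0.053 ]] [ 0.45927549 -0.07355111  0.053     ] [0.11903928 0.0833112  0.11733351 0.08096704]
blk yaw 1.0125964012662543
blk side [[ 0.4199 -0.0165  0.053 ]
 [ 0.4981 -0.0145  0.053 ]
 [ 0.5029 -0.1288  0.053 ]
 [ 0.4188 -0.1342  0.053 ]] [ 0.45994151 -0.0735032   0.053     ]
stand yaw -31.316523123486398
dots [0.58236901 0.2511703  0.09477253] 0.0002402041400769185 [0.53128839 0.13900227 0.0688301 ] 0.001550475704635242
h [-0.01692606  0.06308248  0.08277253] [0.01203383 0.06308248 0.06585711]
k [-0.00226363 -0.05929362  0.0568301 ] [ 0.01435877 -0.05929362  0.03614867]
top? [0.57465375 0.28669223 0.14982506] 0.02257645998416667
```

```bash
cat >> h.py <<'E'
yaw=-31.3
Rp=R.from_euler('z',yaw,degrees=True)*R.from_euler('y',-25,degrees=True)
DOT=np.array([.5824,.2512,.0948])
FOOT=DOT-Rp.apply([.006,0,.065])
def tool_on_plate(Rpl,foot,ztcp):   # tool x=y_p, y=x_p, z=-z_p
    M=Rpl.as_matrix(); return R.from_matrix(np.c_[M[:,1],M[:,0],-M[:,2]]), foot+ztcp*M[:,2]
def rel(Rt,pt,s=None):
    s=s or ctrl.sense(); R0=R.from_euler('xyz',s['tcp_rot'],degrees=True)
    return (np.degrees((R0.inv()*Rt).as_rotvec())/8).round(2), (R0.inv().apply(pt-s['tool_pos'])*1000).round(1)
E
python3 - <<'E'
from h import *
print('FOOT',FOOT, FOOT[2])
Rt,pt=tool_on_plate(Rp,FOOT,.19)
print(pt,Rt.as_euler('xyz',degrees=True)); s=ctrl.sense();rv,sh=rel(Rt,pt);print(rv,sh)
R0=R.from_euler('xyz',s['tcp_rot'],degrees=True)
for f in(.33,.67): print(rel(R0,s['tool_pos']+f*(pt-s['tool_pos'])+[0,0,.04])) 
E
```

```text
FOOT [0.60122573 0.23975378 0.03335428] 0.03335428427217355
[0.53261485 0.28146985 0.20555276] [155.    0.   58.7]
[-3.03  0.97 -4.37] [ 600.3 -649.2   25.9]
(array([0., 0., 0.]), array([ 198.1, -214.3,  -31.5]))
(array([0., 0., 0.]), array([ 402.2, -435. ,  -22.6]))
```

apply_moves(steps=[0, 0, 0, 40, -43, -30, 50, 0, 0, 0, 80, -86, -40, 50, 0, 0, 0, 120, -129, -40, 50, 0, 0, 0, 160, -172, -40, 50, 0, 0, 0, 200, -215, -40, 50])

```text
time: 0.82
tool_pos: [0.3355, -0.2737, 0.2712]
tcp_rot: [180.0, -0.0, 23.1]
ft_force: [0.7, 0.1, 0.1]
finger_gap: 0.587
finger_force: 0.0
```

apply_moves(steps=[0, 0, 0, 40, -43, 0, 50, 0, 0, 0, 80, -86, 0, 50, 0, 0, -1, 120, -129, 0, 50, 0, 0, -2, 160, -172, 0, 50, 0, 0, -2.5, 200, -215, 0, 50])

```text
time: 1.45
tool_pos: [0.4349, 0.0028, 0.2714]
tcp_rot: [180.0, -0.0, 43.3]
ft_force: [1.6, 0.2, -0.2]
finger_gap: 0.586
finger_force: 0.0
```

```bash
python3 - <<'E'
from h import *
s=ctrl.sense();print(s['time'],s['tool_pos'],s['tcp_rot'],s['q'],s['finger_gap'])
print(rel(*tool_on_plate(Rp,FOOT,.19)))
E
```

```text
1.45 [0.43491848 0.00277562 0.2714484 ] [ 1.79960126e+02 -2.34495333e-02  4.33314797e+01] [-6.38826482e+00 -1.97005194e+01  1.06370168e+02 -7.90312436e-03
  9.32847715e+01  4.02798077e+01] 0.5861083111727649
(array([-3.1 ,  0.42, -1.89]), array([ 262.3, -135.7,   65.9]))
```

apply_moves(steps=[-0.6, 0.1, -0.4, 50, -26, 0, 50, -1.2, 0.2, -0.8, 100, -52, 0, 50, -1.8, 0.3, -1.2, 150, -78, 0, 50, -2.4, 0.4, -1.6, 200, -104, 20, 50, -3.1, 0.42, -1.89, 250, -130, 40, 50])

```text
time: 2.08
tool_pos: [0.5289, 0.2688, 0.232]
tcp_rot: [154.8, -0.1, 58.6]
ft_force: [0.2, -1.5, 0.3]
finger_gap: 0.594
finger_force: 0.0
```

```bash
python3 - <<'E'
from h import *
s=ctrl.sense();print(s['time'],s['tool_pos'],s['tcp_rot'],s['q'],s['finger_gap'])
print(rel(*tool_on_plate(Rp,FOOT,.19)))
d=snap('wrist','w1.png')
print(proj(d,DOT),[proj(d,FOOT+Rp.apply(p)) for p in([.006,0,.13],[-.006,0,.13],[.006,.042,.088],[.006,-.042,.088])])
E
```

```text
2.075 [0.52888782 0.26884947 0.23196153] [ 1.54812316e+02 -1.39437265e-01  5.86268520e+01] [ 35.8283095   -2.70035538  99.29162573 -23.98814854  74.3530485
  71.93953588] 0.5938358869251036
(array([ 0.02, -0.01, -0.02]), array([ 12.7, -14.3,  22.5]))
[312.1570841  175.82428724] [array([310.29581669, 192.63295875]), array([295.22292176, 192.669375  ]), array([311.1477249 , 134.99210657]), array([312.02164182, 223.00594624])]
```

View pics/w1.png

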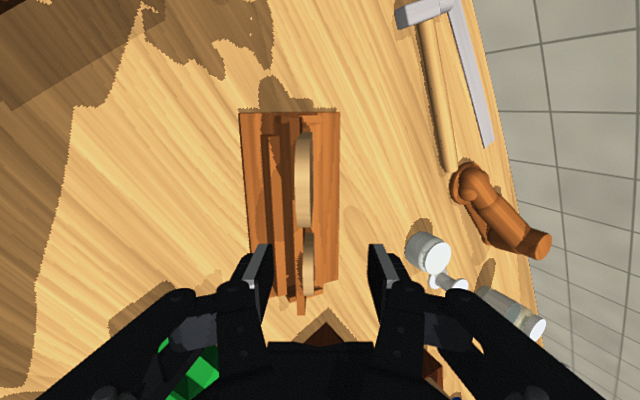

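The wrist view shows the half-sole edge-on at columns 295–313 and rows 132–228. That matches the projection, so I'll line up, descend and grip.

apply_moves(steps=[0, 0, 0, 12.7, -14.3, 22, 50, 0, 0, 0, 12.7, -14.3, 60, 50, 0, 0, 0, 12.7, -14.3, 95, 50, 0, 0, 0, 12.7, -14.3, 120, 50, 0, 0, 0, 12.7, -14.3, 132, 50])

```text
time: 2.75
tool_pos: [0.5706, 0.2542, 0.1035]
tcp_rot: [155.1, 0.1, 58.5]
ft_force: [-0.6, -0.0, -0.0]
finger_gap: 0.589
finger_force: 0.0
```

apply_moves(steps=[0, 0, 0, 0, 0, 0, 30, 0, 0, 0, 0, 0, 0, 20, 0, 0, 0, 0, 0, 0, 12, 0, 0, 0, 0, 0, 0, 4, 0, 0, 0, 0, 0, 0, 4], grip_force=40)

```text
time: 3.38
tool_pos: [0.5718, 0.256, 0.1071]
tcp_rot: [155.0, -0.1, 58.5]
ft_force: [-3.7, 1.8, 7.2]
finger_gap: 0.134
finger_force: 40.2
```

apply_moves(steps=[0, 0, 0, 0, 0, 0, 4, 0, 0, 0, 0, 0, 0, 4, 0, 0, 0, 0, 0, 0, 4])

```text
time: 3.75
tool_pos: [0.5718, 0.2561, 0.1071]
tcp_rot: [155.0, -0.1, 58.5]
ft_force: [-4.4, 3.2, 5.6]
finger_gap: 0.131
finger_force: 40.2
```

apply_moves(steps=[0, 0, 0, 0, 0, -15, 4, 0, 0, 0, 0, 0, -40, 4, 0, 0, 0, 0, 0, -70, 4, 0, 0, 0, 0, 0, -100, 4, 0, 0, 0, 0, 0, -120, 4])

```text
time: 4.38
tool_pos: [0.5278, 0.2824, 0.2167]
tcp_rot: [155.0, -0.1, 58.5]
ft_force: [0.2, 0.3, -0.2]
finger_gap: 0.135
finger_force: 39.4
```

```bash
python3 - <<'E'
from h import *
s=ctrl.sense();print(s['time'],s['tool_pos'],s['tcp_rot'],s['q'],s['finger_gap'])
Rb=R.from_euler('z',1.0,degrees=True)
for h in (.17,.12): print(rel(*tool_on_plate(Rb,np.array([.4596,-.0735,h]),.0805)))
R0=R.from_euler('xyz',s['tcp_rot'],degrees=True)
Rt=tool_on_plate(Rb,np.zeros(3),0)[0]
rv=(R0.inv()*Rt).as_rotvec()
for f,p in((.5,[.5,.19,.25]),(1,[.4596,.08,.25])): print(f,rel(R0*R.from_rotvec(rv*f),np.array(p)))
E
```

```text
4.375 [0.52776933 0.28235972 0.21665725] [ 1.55017929e+02 -1.21996052e-01  5.85264739e+01] [ 36.97273743  -0.73876377  98.93264539 -24.14196901  73.46888892
  73.73006844] 0.13494761097069014
(array([ 3.04,  0.87, -4.  ]), array([-339. ,  130.3,   22.6]))
(array([ 3.04,  0.87, -4.  ]), array([-339.1,  109.2,   67.9]))
0.5 (array([ 1.52,  0.44, -2.  ]), array([-93.2,  36.4, -20. ]))
1 (array([ 3.04,  0.87, -4.  ]), array([-208.1,   57.3,  -10.6]))
```

apply_moves(steps=[0.5, 0.15, -0.7, -30, 15, -30, 4, 1.1, 0.3, -1.4, -70, 28, -28, 4, 1.7, 0.5, -2.2, -115, 40, -25, 4, 2.3, 0.7, -3.0, -160, 50, -20, 4, 3.04, 0.87, -4.0, -208, 57, -11, 4])

```text
time: 5.0
tool_pos: [0.4589, 0.0786, 0.2496]
tcp_rot: [-179.9, -0.0, 91.3]
ft_force: [1.3, -0.8, -1.8]
finger_gap: 0.133
finger_force: 39.5
```

```bash
python3 - <<'E'
from h import *
s=ctrl.sense();print(s['time'],s['tool_pos'],s['tcp_rot'],s['q'],s['finger_gap'])
Rb=R.from_euler('z',1.0,degrees=True)
for h in (.12,): print(rel(*tool_on_plate(Rb,np.array([.4596,-.0735,h]),.0805)))
E
```

```text
5.0 [0.45888163 0.07858739 0.24958248] [-1.79915207e+02 -2.67421764e-02  9.12757992e+01] [ 3.38074245e+00 -1.41362550e+01  1.04140474e+02  2.98385634e-02
  9.00795343e+01  2.10494309e+00] 0.13269603132238175
(array([-0.01, -0.  ,  0.03]), array([-152.1,   -2.6,   49. ]))
```

Next I move above the block at a foot height of about 0.085 m, stop clear of it, and look.

apply_moves(steps=[0, 0, 0.03, -40, 0, 0, 4, 0, 0, 0.03, -80, -1, 10, 4, 0, 0, 0.03, -120, -2.6, 30, 4, 0, 0, 0.03, -152, -2.6, 50, 4, 0, 0, 0.03, -152, -2.6, 60, 4])

```text
time: 5.62
tool_pos: [0.4586, -0.074, 0.1874]
tcp_rot: [-179.8, 0.1, 90.6]
ft_force: [0.1, -0.2, -1.2]
finger_gap: 0.139
finger_force: 39.5
```

apply_moves(steps=[0, 0, 0, 0, 0, 10, 4, 0, 0, 0, 0, 0, 10, 4, 0, 0, 0, 0, 0, 10, 4])

```text
time: 6.0
tool_pos: [0.4599, -0.0718, 0.1792]
tcp_rot: [-180.0, 0.1, 90.8]
ft_force: [-1.0, 0.1, -1.4]
finger_gap: 0.132
finger_force: 39.5
```

```bash
python3 - <<'E'
from h import *
s=ctrl.sense();print(s['time'],s['tool_pos'],s['tcp_rot'],s['finger_gap'])
b=snap('side','s2.png');a=snap('top','t2.png');w=snap('wrist')
p=b['frame'][130:290,270:400,::-1]; q=a['frame'][140:240,290:410,::-1]; 
p=cv2.resize(p,None,fx=3,fy=3,interpolation=3)
q=cv2.resize(q,(390,325),interpolation=3)
o=np.zeros((480,780,3),np.uint8);o[:480,:390]=p;o[:325,390:]=q
cv2.imwrite('pics/c3.png',o)
F=s['tool_pos']-[0,0,.0805];print(F)
Rb=R.from_euler('z',1.0,degrees=True)
for c in([.006,.042,0],[.006,-.042,0],[-.006,-.042,0],[-.006,.042,0]): print(c,(proj(b,F+Rb.apply(c))-[269.67,129.67])*3)
E
```

```text
6.0 [ 0.4598782  -0.07175015  0.17920096] [-1.79981188e+02  9.45720520e-02  9.08365277e+01] 0.13226647599410726
[ 0.4598782  -0.07175015  0.09870096]
[0.006, 0.042, 0] [168.53140695 188.47774029]
[0.006, -0.042, 0] [195.35182735 259.11711758]
[-0.006, -0.042, 0] [175.9286607  261.65294124]
[-0.006, 0.042, 0] [150.71939757 190.63423936]
```

View pics/c3.png

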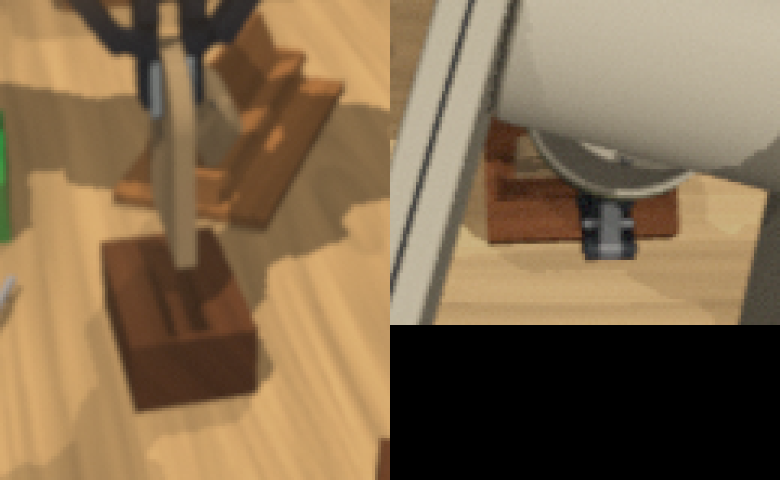

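The side crop shows the half-sole held upright with its near foot corners at (176,268) and (196,266), lined up over the slot. The foot is about 4 mm lower than assumed, which fits the tray height of 30 mm. I'll lower it now.

apply_moves(steps=[0, 0, 0, 0, 0, 12, 4, 0, 0, 0, 0, 0, 24, 4, 0, 0, 0, 0, 0, 36, 4, 0, 0, 0, 0, 0, 46, 4, 0, 0, 0, 0, 0, 46, 4])

```text
time: 6.78
tool_pos: [0.4586, -0.0723, 0.1312]
tcp_rot: [-179.8, 0.1, 90.8]
ft_force: [0.3, 0.7, -1.7]
finger_gap: 0.135
finger_force: 39.5
```

apply_moves(steps=[0, 0, 0, 0, 0, 8, 4, 0, 0, 0, 0, 0, 16, 4, 0, 0, 0, 0, 0, 24, 4, 0, 0, 0, 0, 0, 32, 4, 0, 0, 0, 0, 0, 32, 4])

```text
time: 7.4
tool_pos: [0.4587, -0.0724, 0.0996]
tcp_rot: [-179.8, 0.1, 90.8]
ft_force: [0.4, 0.1, -0.4]
finger_gap: 0.132
finger_force: 39.5
```

apply_moves(steps=[0, 0, 0, 0, 0, 2, 4, 0, 0, 0, 0, 0, 4, 4, 0, 0, 0, 0, 0, 5, 4, 0, 0, 0, 0, 0, 5, 4])

```text
time: 7.9
tool_pos: [0.4594, -0.0726, 0.0956]
tcp_rot: [-179.9, 0.1, 90.8]
ft_force: [0.3, 0.6, -0.8]
finger_gap: 0.135
finger_force: 39.5
```

apply_moves(steps=[0, 0, 0, 0, 0, 1, 4, 0, 0, 0, 0, 0, 2, 4, 0, 0, 0, 0, 0, 3, 4, 0, 0, 0, 0, 0, 3, 4])

```text
time: 8.4
tool_pos: [0.4595, -0.0726, 0.0927]
tcp_rot: [-179.9, 0.1, 90.8]
ft_force: [-0.0, 0.5, 0.7]
finger_gap: 0.138
finger_force: 39.7
```

apply_moves(steps=[0, 0, 0, 0, 0, 1, 4, 0, 0, 0, 0, 0, 2, 4, 0, 0, 0, 0, 0, 2, 4])

```text
time: 8.78
tool_pos: [0.46, -0.0726, 0.0926]
tcp_rot: [-180.0, 0.1, 90.8]
ft_force: [-6.9, 3.7, 18.1]
finger_gap: 0.134
finger_force: 42.1
```

Contact came at TCP z 0.0926 m, which puts the foot at 8 mm, the slot floor. I'll relieve the push, release and withdraw.

apply_moves(steps=[0, 0, 0, 0, 0, -2, 4, 0, 0, 0, 0, 0, -2, 25, 0, 0, 0, 0, 0, -2, 50, 0, 0, 0, 0, 0, -2, 60, 0, 0, 0, 0, 0, -2, 60])

```text
time: 9.4
tool_pos: [0.4593, -0.0726, 0.0924]
tcp_rot: [-179.9, 0.1, 90.8]
ft_force: [0.6, -0.4, 0.4]
finger_gap: 0.7
finger_force: 0.0
```

apply_moves(steps=[0, 0, 0, 0, 0, -15, 60, 0, 0, 0, 0, 0, -45, 60, 0, 0, 0, 0, 0, -90, 60, 0, 0, 0, 0, 0, -130, 60, 0, 0, 0, 0, 0, -150, 60])

```text
time: 10.02
tool_pos: [0.4607, -0.0726, 0.2468]
tcp_rot: [179.8, 0.2, 90.8]
ft_force: [0.9, -0.2, -0.8]
finger_gap: 0.704
finger_force: 0.0
```

apply_moves(steps=[0, 0, 0, -50, 0, 0, 60, 0, 0, 0, -100, 0, 0, 60, 0, 0, 0, -150, 0, 0, 60, 0, 0, 0, -200, 0, 0, 60, 0, 0, 0, -200, 0, 0, 60])

```text
time: 10.65
tool_pos: [0.4617, -0.2755, 0.2438]
tcp_rot: [-179.9, 0.1, 90.5]
ft_force: [0.4, 1.0, -1.2]
finger_gap: 0.701
finger_force: 0.0
```

```bash
python3 - <<'E'
from h import *
b=snap('side','s3.png');a=snap('top','t3.png');print(ctrl.sense()['ft_force'])
p=b['frame'][90:290,270:400,::-1]; q=a['frame'][85:225,145:385,::-1]; 
p=cv2.resize(p,(338,520),interpolation=3)
q=cv2.resize(q,(440,257),interpolation=3)
o=np.zeros((520,778,3),np.uint8);o[:520,:338]=p;o[:257,338:]=q
cv2.imwrite('pics/c4.png',o)
E
```

```text
[-0.66615748  0.61359392  0.04426289]
```

View pics/c4.png

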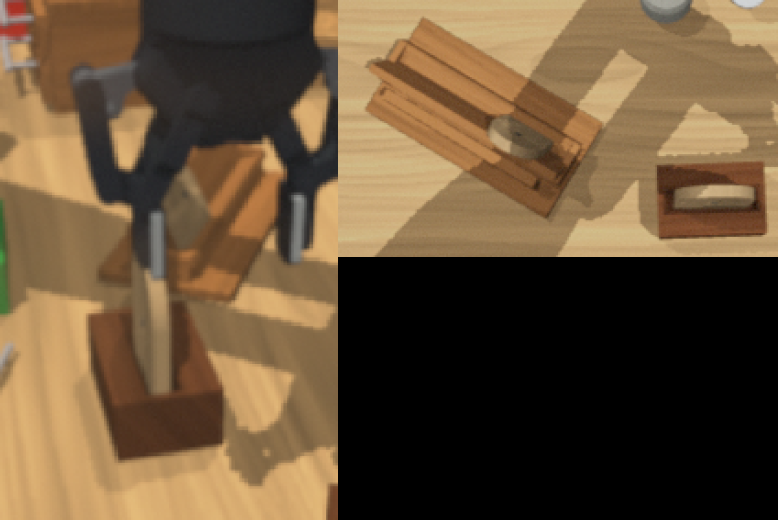

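The top view shows the half-sole standing in the slot, centred at about (713,197) in the crop, with the heel still on the stand at (520,137). The gripper is clear of everything.

```bash
python3 -c "
from plant import ctrl
print(ctrl.hand_in())"
```

```text
the job is handed in; nothing more can be done
None
```

I placed the half-sole pattern in the empty block's slot, foot on the slot floor and round end up, left the heel pattern leaning on the stand, and handed the job in at about 11 s; hand-in returned no verdict.

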